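Lay the tall carton down in its rack lane and push it home

TASK

Without gripping or lifting it, push the tall carton that stands in one lane of the blue bay over, away from the robot, so that it lies flat on its broad side in that lane. Then push it along the lane until its far end is flush against the back stop, and back off. Leave the other things where they are.

Things in the scene. Friction and masses are not known exactly. Their poses are not given: they have to be found in the camera images.
- bay: Fixed blue sheet-steel bay on the bench, 320 mm long (x, away from the robot) by 260 mm wide (y). Origin: centre of its underside. Floor 4 mm thick. Walls along x at y = -128, 0, +128 mm, 4 mm thick, tops 34 mm above the bench, make two lanes 124 mm wide, centred on y = -64 and +64 mm. Near end (x = -160 mm) open. Place and yaw (up to 17 degrees) vary.
- bay_stop (a point): Point on the inner face of the back stop that closes the bay's far end: at x = 156, y = 0, z = 4 mm (floor level) of the bay, same axes. The stop is square to x and its top is 54 mm above the bench.
- carton_center (a point): Centre of the tall brown rigid carton, 50 (its x) by 90 (y) by 150 mm (z), 0.3 to 0.55 kg, evenly filled. It starts standing on its small end near the open end of either lane, z up, x along the lane away from the robot within 4 degrees; near face 25 mm before this point, top 154 mm above the bench. 1 to 2 N high on the near face tips it; past 18 degrees it falls by itself.
- carton_top (a point): Centre of the tall carton's upper end face, 75 mm from its centre along its z. Once the carton lies down (50 mm high on the lane floor, centre 29 mm above the bench) this is its far end, which goes against the back stop; the near end, where it is pushed, is 75 mm the other way.
- coupling: Bystander, stays put: loose short steel pipe sleeve, 56 mm outside diameter, 50 mm high, standing in the other lane. Origin: centre of its underside.
- short_carton: Bystander, stays put: small loose brown carton, 60 by 80 mm, 60 mm high, on the bench beside the bay. Origin: centre of its underside.
- ubolt: Bystander, stays put: loose steel U-bolt of 10 mm round bar, about 100 by 70 mm, lying on the bench on the bay's other side. Origin: on the underside, at the centre of its bend.
Things that resemble listed ones, but are neither listed nor needed, are in the scene too. Leave any red or yellow look-alike of the part that bears carton_center alone.

How it is judged:
On the way, in this order (a step that is already met when the one before it is completed fails the run):
1. the tall carton lies flat on its broad side in a lane, its former top pointing away from the robot (angle between carton_center's own z axis and vertical between 1.47 and 1.67 rad and angle between carton_center's own y axis and vertical between 1.47 and 1.67 rad and height (world z) of carton_center between 0.02 and 0.037 m and angle between the z axis of carton_center and the x axis of bay, either way round below 0.35 rad and (y of carton_center in the frame of bay between 0.04 and 0.088 m or y of carton_center in the frame of bay between -0.088 and -0.04 m) and x of carton_top in the frame of bay above 0.02 m), for 0.2 s.
2. its far end is flush against the back stop (angle between carton_center's own z axis and vertical between 1.47 and 1.67 rad and angle between carton_center's own y axis and vertical between 1.47 and 1.67 rad and height (world z) of carton_center between 0.02 and 0.037 m and angle between the z axis of carton_center and the x axis of bay, either way round below 0.35 rad and (y of carton_center in the frame of bay between 0.04 and 0.088 m or y of carton_center in the frame of bay between -0.088 and -0.04 m) and x of carton_top in the frame of bay above 0.148 m and angle between the z axis of carton_center and the x axis of bay, either way round below 0.07 rad), for 0.2 s.
At the end, for the whole second after the job is handed in: The tall carton lies at rest flat on its broad side in its lane (within 6 degrees), former top away from the robot, the middle of that end within 8 mm of the back stop and the carton square to the stop within 4 degrees; the bystanders are within 20 mm of where they stood (all of step 2 and linear speed of carton below 0.02 m/s and distance of each of coupling, short_carton, ubolt from where it was at the start of the episode below 0.02 m); the robot touches nothing.
It fails at once if the tall carton is lifted off the bay's floor (its centre over about 15 mm higher than pushing it over brings it) (height (world z) of carton_center above 0.122 m or (angle between carton_center's own z axis and vertical above 0.75 rad and height (world z) of carton_center above 0.113 m) or (angle between carton_center's own z axis and vertical above 1.1 rad and height (world z) of carton_center above 0.081 m) or (angle between carton_center's own z axis and vertical above 1.4 rad and height (world z) of carton_center above 0.062 m)).
It fails at once if the pipe sleeve is moved from its place (distance of coupling from where it was at the start of the episode above 0.02 m).
It fails at once if the short carton is moved from its place (distance of short_carton from where it was at the start of the episode above 0.02 m).
It fails at once if the U-bolt is moved from its place (distance of ubolt from where it was at the start of the episode above 0.02 m).
It also fails if it takes over 38 s, if anything falls off the work surface, if the arm or the gripper's body presses on something with over 40 N, if the wrist force passes 120 N, or if a joint passes its speed limit or range.

ROBOT

A 6-joint arm with a two-finger parallel gripper is mounted at the origin on the work surface. World frame = base frame: x ahead of the robot, y to its left, z up, the work surface at z = 0. Lengths are in m, angles in rad, forces in N, time in s.
With the tool pointing down it reaches from about 0.375 to 0.9 m from the base axis. Payload 3.1 kg.
Tool frame: the origin (TCP) lies on the centre line of the jaws, within the pads' length; the fingertips stand arm.tip_reach ahead of it and the grasp point (between the pads) lies 5 mm behind it (arm.tip_reach is the distance from the TCP to the fingertips, in m); z points along the fingers, y is the direction in which the jaws open and shut (so a half turn about z gives the same grasp; the last joint's range is limited). The gripper opens to 85 mm and grips with 20 to 120 N. Pads are 22 mm wide; open, the fingers measure 114 mm over their backs; the gripper's body (76 mm by 85 mm) begins 54 mm behind the grasp point. The pads swing forward as they close: fully open they stand 13 mm farther back than shut.
Start: joints at [1.169, 0.527, 1.433, -0, 1.181, -0.178], TCP at [0.138, 0.61, 0.224] pointing down, gripper open.
Joint ranges: [-3.08, 3.08], [-0.75, 2.2], [0.22, 2.44], [-1.43, 4.57], [0, 2.65], [-2.85, 2.85]. Speed limits (rad/s): [2.79, 2.79, 3.14, 3.14, 3.14, 3.14].

INTERFACE

Orientations are given as a unit quaternion [w, x, y, z].
In Python, from cell import arm, viewer, job gives the robot as it stands. The module is installed in compiled form; this text tells all that it offers.
- The arm moves only by the shell command python3 -m handwheel 'ROWS'. ROWS is JSON, a list of rows, each a list of 3 entries, a list of its own where there are three numbers: the shift along the tool's x, y, z each as a share of 80 cm, from -1 to 1, then the turn, a rotation vector about the tool's x, y, z each as a share of 30 degrees, from -1 to 1, then the opening, from 0 (shut) to 1 (fully open). In form: [[[x, y, z], [rx, ry, rz], hand], ...]. A call has 1 to 8 rows; each row is the pose to reach, as a shift and turn from the pose commanded when the call began, along the tool's axes at that moment; what a row does not reach only later rows make up. A row lasts 1/12 s, in which the tool goes at most 41.7 mm and 7.16 degrees, less where a joint would pass 70% of its speed; a pose out of reach is approached as far as the arm can. A call with a number of a shift or a turn outside -1 to 1 is refused whole. A call with a gripper value outside its range is refused whole. The fingers move at their own pace and stop on an object; the grip force is fixed at half the most. Time passes only in rows, so rows that repeat a pose let the fingers close. It gives the time, the measured TCP pose, the force and the opening at its end, in the units of the state.
- arm.get_state(): the state, without advancing time (a new reading comes with each control period).
- viewer.read_camera(name): name is "side" or "top"; returns a dict with "image" (384x512x3 uint8, red, green, blue), "range_z" (384x512 float32, m along the optical axis (not along the pixel's ray), 0 where there is no reading), "vertical_fov" (degrees; the focal length in pixels is half the picture's height over the tangent of half this angle, whatever the lens; pixels are square), "cx", "cy" (the principal point, pixels), "origin" and "orientation" of the camera in the world. Camera axes: x right, y up, looking along -z (the intrinsics and any distortion apply to the point x, -y, -z); pixel columns grow to the right and rows downward; lengths in m; the calibration is good to about 2 mm. A picture is of the moment at which its call begins.
- job.hand_in(): hands the job in, once; it reports no verdict.
The state is a dict: "time_s": time; "joint_pos": joint angles; "qvel": joint speeds; "joint_efforts": joint torques, N m; "position": TCP position; "tool_rot": TCP orientation; "ft_force": force on the tool from outside, world axes, zero at the start; "wrist_torque": the same for the moment, N m; "gripper_width": opening from 0.0 (shut) to 1.0 (fully open).
Only numpy, scipy, OpenCV 4.12 (cv2) and the standard library are available. Lean on these libraries where they do the work, as an engineer would, in place of code of your own. Each camera call takes 0.05 s, during which the arm holds its last target.

## Working session

There is one attempt and no reset: what is moved stays moved. The work goes in short steps, Python scripts to look and compute and a shell command to move; the robot and the scene stay as the last step left them, time stands still between calls to the robot, and variables do not carry over. Pictures are saved under pics/ and viewed, and the job is handed in when it is done.

```bash
mkdir -p pics
python3 - <<'E'
from cell import arm, viewer, job
import cv2, numpy as np
s=arm.get_state(); print(s); print([a for a in dir(arm) if a[0]!='_'], arm.tip_reach)
for n in("side","top"):
    d=viewer.read_camera(n); cv2.imwrite(f"pics/{n}0.png",d["image"][:,:,::-1]); print(n,{k:v for k,v in d.items() if k not in("image","range_z")})
    np.savez(f"{n}0.npz",**d)
E
```

```text
{'time_s': 0.0, 'joint_pos': array([ 1.16950042e+00,  5.28487680e-01,  1.43390537e+00,  1.38599930e-05,
        1.18140617e+00, -1.78510098e-01]), 'qvel': array([ 0.00050479,  0.00150463, -0.00113159,  0.00032882, -0.00034701,
        0.00037172]), 'joint_efforts': array([-1.52527740e-03, -4.42349482e+01, -1.78023756e+01, -2.98638233e-04,
        8.57886480e-03, -4.57898636e-05]), 'position': array([0.13777333, 0.60887053, 0.22261945]), 'tool_rot': array([-3.21525244e-04,  1.11165233e-01,  9.93801325e-01, -1.05541510e-03]), 'ft_force': array([-0.43740524,  0.60856397, -0.06585735]), 'wrist_torque': array([-0.05527001, -0.02661867,  0.01307496]), 'gripper_width': 0.9968058036855505}
['PlanningError', 'get_state', 'tip_reach'] 0.014
side {'vertical_fov': 54.62449498432377, 'cx': 247.60799168924532, 'cy': 184.2995177742655, 'origin': array([0.28187843, 0.80214847, 0.71872489]), 'orientation': array([-0.14434371, -0.07194866,  0.43515325,  0.88579339])}
top {'vertical_fov': 45.748975147167656, 'cx': 261.9897033754956, 'cy': 190.8549262965354, 'origin': array([0.33254181, 0.03430536, 1.15004672]), 'orientation': array([ 0.75179277,  0.0813047 , -0.07288291, -0.65029628])}
```

View pics/side0.png

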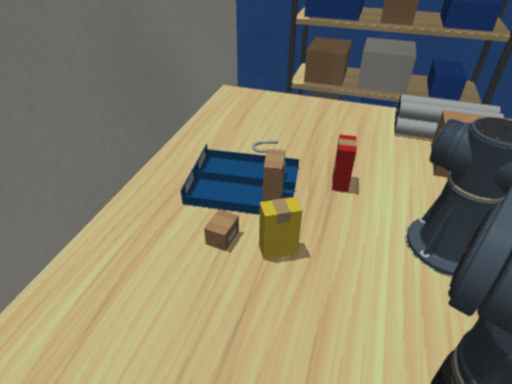

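View pics/top0.png

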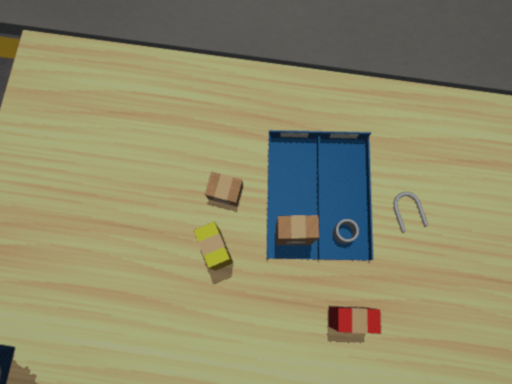

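The side view shows the brown carton at about (273,175) in the near end of the left lane. The yellow look-alike is at (280,228) and the red one at (345,163). In the top view the carton top is at (298,227), the coupling at (347,231), the short carton at (225,188), the U-bolt at (409,210), and the bay corners at about (268,132), (370,132), (266,260) and (372,262).

```bash
cat > h.py <<'E'
import numpy as np, cv2
from scipy.spatial.transform import Rotation as R
def cloud(d):
    H,W=d["range_z"].shape; f=H/2/np.tan(np.radians(float(d["vertical_fov"]))/2)
    v,u=np.mgrid[0:H,0:W]; z=d["range_z"]
    p=np.stack([(u-d["cx"])*z/f,-(v-d["cy"])*z/f,-z],-1)
    q=d["orientation"]; return p@R.from_quat([q[1],q[2],q[3],q[0]]).as_matrix().T+d["origin"]
E
python3 - <<'E'
from h import *
for n in("top","side"):
    d=dict(np.load(n+"0.npz")); P=cloud(d); hsv=cv2.cvtColor(d["image"],cv2.COLOR_RGB2HSV)
    Z=P[...,2]; ok=d["range_z"]>0
    print(n,"table z",np.median(Z[ok&(abs(Z)<.03)&(hsv[...,0]<35)]))
    blue=(hsv[...,0]>95)&(hsv[...,0]<125)&(hsv[...,1]>120)&ok&(Z<.08)&(P[...,0]>.2)&(P[...,0]<1)&(Z>-.02)
    m=blue&(Z>.022)   # wall tops
    if n=="top":
        c,_=cv2.findContours((blue).astype(np.uint8),cv2.RETR_EXTERNAL,cv2.CHAIN_APPROX_NONE)
        fl=blue&(Z<.012); print("floor z",np.median(Z[fl]))
        r=cv2.minAreaRect(P[blue][:,:2].astype(np.float32)); print("bay rect",r); print(cv2.boxPoints(r))
        r=cv2.minAreaRect(P[fl][:,:2].astype(np.float32)); print("floor rect",r)
        st=blue&(Z>.045); print("stop top",st.sum(),np.ptp(P[st],0) if st.sum() else 0)
        if st.sum()>5:
            q=P[st][:,:2]; l=cv2.fitLine(q.astype(np.float32),cv2.DIST_HUBER,0,.01,.01).ravel(); print(l)
    # carton
    tall=ok&(Z>.14)&(Z<.17)&(P[...,0]>.3)&(P[...,0]<.9)
    nl,lab,stt,cen=cv2.connectedComponentsWithStats(tall.astype(np.uint8))
    for i in range(1,nl):
        if stt[i,4]>60:
            q=P[lab==i]; t=q[q[:,2]>.149]; print("tall",cen[i],stt[i,4],t.mean(0),cv2.minAreaRect(t[:,:2].astype(np.float32)),d["image"][lab==i].mean(0))
    for lo,hi,nm in((.04,.07,"mid"),(.005,.02,"low")):
        if n!="top": break
        mm=ok&(Z>lo)&(Z<hi)&~blue&(P[...,0]>.3)&(P[...,0]<.9)&(abs(P[...,1])<.5)
        nl,lab,stt,cen=cv2.connectedComponentsWithStats(mm.astype(np.uint8))
        for i in range(1,nl):
            if stt[i,4]>60: print(nm,cen[i],stt[i,4],P[lab==i].mean(0),cv2.minAreaRect(P[lab==i][:,:2].astype(np.float32)))
E
```

```text
top table z 0.0003161903047733672
floor z 0.0044821120518037105
bay rect ((0.5920214056968689, -0.0771055668592453), (0.3187541663646698, 0.25673907995224), 6.989084720611572)
[[ 0.41820854  0.03091706]
 [ 0.44944865 -0.22391428]
 [ 0.7658343  -0.1851282 ]
 [ 0.73459417  0.06970315]]
floor rect ((0.5920427441596985, -0.0766177624464035), (0.3176664412021637, 0.2528086304664612), 7.11992073059082)
stop top 104 [0.24208911 0.24873356 0.01253567]
[ 0.12377288 -0.9923106   0.74688464 -0.05420402]
tall [297.08731809 226.43866944] 962 [ 0.48474178 -0.02633964  0.15454477] ((0.48515233397483826, -0.0264129601418972), (0.04974159598350525, 0.09018051624298096), 8.662049293518066) [151.11018711 123.44698545  91.16008316]
tall [210.73945148 243.98523207] 948 [0.41935305 0.15713729 0.15108798] ((0.4194885492324829, 0.15721634030342102), (0.09002184122800827, 0.050248272716999054), 31.297801971435547) [166.42510549 159.85970464  72.67194093]
tall [359.0600316  315.22906793] 633 [ 0.31502313 -0.18096358  0.15117144] ((0.31434521079063416, -0.17929944396018982), (0.03344862535595894, 0.08770476281
[... 1237 characters left out ...]
6 88.72012579 70.76415094]
tall [343.38297872 143.06914894] 188 [ 0.31458551 -0.17684794  0.14996379] ((0.31550076603889465, -0.17744988203048706), (0.030573425814509392, 0.09460654854774475), 0.17890577018260956) [154.96276596  73.96808511  57.62765957]
tall [273.97051597 160.46928747] 407 [ 0.48340386 -0.02234606  0.15302036] ((0.48399606347084045, -0.025141827762126923), (0.050290677696466446, 0.09444671124219894), 8.724346160888672) [146.98280098 119.57493857  87.03194103]
tall [280.25301205 207.59337349] 664 [0.41911466 0.1588174  0.14985828] ((0.4190291166305542, 0.1574435532093048), (0.08880535513162613, 0.05169789865612984), 30.59136962890625) [166.67620482 149.79216867  66.23795181]
```

```bash
cat >> h.py <<'E'
E_=np.array([np.cos(np.radians(7.1)),np.sin(np.radians(7.1))]); N_=np.array([-E_[1],E_[0]]); B0=np.array([.592,-.077])
def b2w(x,y): return B0+x*E_+y*N_
def w2b(p): return np.array([(np.asarray(p)[:2]-B0)@E_,(np.asarray(p)[:2]-B0)@N_])
def rel(s,*targets):
    q=s["tool_rot"]; M=R.from_quat([q[1],q[2],q[3],q[0]]).as_matrix()
    print("bay xy",w2b(s["position"]),"pos",s["position"],"F",s["ft_force"],"t",s["time_s"])
    yd=np.array([N_[0],N_[1],0]); zt=np.array([0,0,-1.]); T=np.stack([np.cross(yd,zt),yd,zt],1)
    print("turn/30deg",np.degrees(R.from_matrix(M.T@T).as_rotvec())/30)
    for t in targets: print(t,"->",np.round(M.T@(np.array(t)-s["position"])/.8,4))
    print("bay x per mm-> share",np.round(M.T@np.array([*E_,0])*.001/.8,6))
E
python3 - <<'E'
from h import *
from cell import arm
print(w2b([.4848,-.0263]))
b=b2w(-.1-.071,.064); print(b)
rel(arm.get_state(),(.41,.25,.26),(b[0],b[1],.26))
E
```

```text
[-0.10011139  0.06356131]
[ 0.41440074 -0.03462661]
bay xy [-0.36590655  0.73681445] pos [0.13782789 0.60893792 0.22271754] F [0.62284847 0.06197453 0.38504972] t 0.1
turn/30deg [-0.00359736 -0.00127034 -0.66219686]
(0.41, 0.25, 0.26) -> [-0.4309 -0.3625 -0.046 ]
(np.float64(0.4144007441101899), np.float64(-0.034626608497952974), 0.26) -> [-0.5149 -0.7083 -0.0454]
bay x per mm-> share [-1.176e-03  4.250e-04 -1.000e-06]
```

```bash
python3 -m handwheel '[[[-0.43,-0.36,-0.046],[0,0,-0.662],0.45],[[-0.43,-0.36,-0.046],[0,0,-0.662],0.45],[[-0.43,-0.36,-0.046],[0,0,-0.662],0.45],[[-0.43,-0.36,-0.046],[0,0,-0.662],0.45],[[-0.43,-0.36,-0.046],[0,0,-0.662],0.45],[[-0.43,-0.36,-0.046],[0,0,-0.662],0.45],[[-0.43,-0.36,-0.046],[0,0,-0.662],0.45],[[-0.43,-0.36,-0.046],[0,0,-0.662],0.45]]'
python3 - <<'E'
from h import *
from cell import arm
b=b2w(-.1-.071,.064)
rel(arm.get_state(),(.41,.25,.26),(b[0],b[1],.26))
E
```

```text
time_s: 0.77
position: [0.3386, 0.3452, 0.2506]
tool_rot: [-0.0, -0.062, 0.998, -0.0]
ft_force: [1.0, 0.6, -0.1]
gripper_width: 0.447
bay xy [-0.19929078  0.45023754] pos [0.33858737 0.34515246 0.25063878] F [ 0.98452552  0.55762066 -0.12463271] t 0.7667
turn/30deg [-0.00047494 -0.00101811  0.00054796]
(0.41, 0.25, 0.26) -> [-0.0738 -0.1291 -0.0117]
(np.float64(0.4144007441101899), np.float64(-0.034626608497952974), 0.26) -> [-0.0352 -0.4828 -0.0116]
bay x per mm-> share [-1.25e-03 -0.00e+00 -1.00e-06]
```

```bash
python3 -m handwheel '[[[-0.035,-0.483,-0.012],[0,0,0],0.45],[[-0.035,-0.483,-0.012],[0,0,0],0.45],[[-0.035,-0.483,-0.012],[0,0,0],0.45],[[-0.035,-0.483,-0.012],[0,0,0],0.45],[[-0.035,-0.483,-0.012],[0,0,0],0.45],[[-0.035,-0.483,-0.012],[0,0,0],0.45],[[-0.035,-0.483,-0.012],[0,0,0],0.45],[[-0.035,-0.483,-0.012],[0,0,0],0.45]]'
python3 - <<'E'
from h import *
from cell import arm
b=b2w(-.1-.071,.064)
rel(arm.get_state(),(b[0],b[1],.26),(b[0],b[1],.138))
E
```

```text
time_s: 1.43
position: [0.4026, 0.0183, 0.259]
tool_rot: [-0.0, -0.062, 0.998, 0.0]
ft_force: [1.4, 0.8, -0.1]
gripper_width: 0.448
bay xy [-0.17613027  0.11794649] pos [0.40264195 0.01827211 0.25896505] F [ 1.40227987  0.84209502 -0.09149569] t 1.4333
turn/30deg [ 0.00039787 -0.00021305 -0.000314  ]
(np.float64(0.4144007441101899), np.float64(-0.034626608497952974), 0.26) -> [-0.0064 -0.0674 -0.0013]
(np.float64(0.4144007441101899), np.float64(-0.034626608497952974), 0.138) -> [-0.0064 -0.0675  0.1512]
bay x per mm-> share [-0.00125  0.      -0.     ]
```

```bash
python3 -m handwheel '[[[0,-0.068,0],[0,0,0],0.45],[[0,-0.068,0],[0,0,0],0.45],[[-0.006,-0.068,0.05],[0,0,0],0.45],[[-0.006,-0.068,0.1],[0,0,0],0.45],[[-0.006,-0.068,0.151],[0,0,0],0.45],[[-0.006,-0.068,0.151],[0,0,0],0.45],[[-0.006,-0.068,0.151],[0,0,0],0.45]]'
python3 - <<'E'
from h import *
from cell import arm, viewer
rel(arm.get_state())
im=[viewer.read_camera(n)["image"] for n in("side","top")]
cv2.imwrite("pics/pre.png",np.hstack([i[100:300,120:470] for i in im])[:,:,::-1])
E
```

```text
time_s: 2.02
position: [0.4127, -0.0327, 0.1364]
tool_rot: [-0.004, -0.062, 0.998, 0.002]
ft_force: [-0.5, 0.8, 0.5]
gripper_width: 0.446
bay xy [-0.17247698  0.06615852] pos [ 0.41266829 -0.0326672   0.13643127] F [-0.54809942  0.81656871  0.49679434] t 2.0167
turn/30deg [ 0.00671964 -0.01310447 -0.0006725 ]
bay x per mm-> share [-1.25e-03  0.00e+00 -9.00e-06]
```

View pics/pre.png

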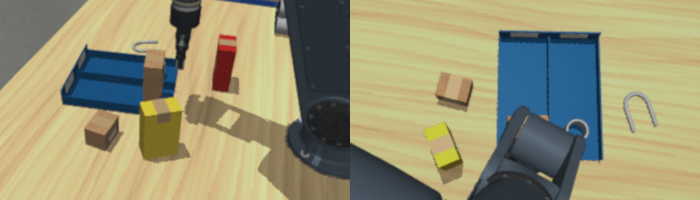

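The fingers hang just in front of the carton's upper near face (crop about (182,60)), and the carton is still standing. Next I push in small steps.

```bash
python3 -m handwheel '[[[-0.015,0,0],[0,0,0],0.45],[[-0.03,0,0],[0,0,0],0.45],[[-0.04,0,0],[0,0,0],0.45],[[-0.05,0,0],[0,0,0],0.45],[[-0.06,0,0],[0,0,0],0.45],[[-0.07,0,0],[0,0,0],0.45],[[-0.08,0,0],[0,0,0],0.45]]'
python3 - <<'E'
from h import *
from cell import arm, viewer
rel(arm.get_state())
im=[viewer.read_camera(n)["image"] for n in("side","top")]
cv2.imwrite("pics/push1.png",np.hstack([i[100:300,120:470] for i in im])[:,:,::-1])
E
```

```text
time_s: 2.7
position: [0.4789, -0.0252, 0.1388]
tool_rot: [0.001, -0.062, 0.998, -0.0]
ft_force: [-0.2, 0.0, 0.6]
gripper_width: 0.446
bay xy [-0.10584826  0.06538536] pos [ 0.47888166 -0.02519902  0.13883495] F [-0.17195771  0.01013665  0.62861489] t 2.7
turn/30deg [-0.00092485  0.00216965  0.00013559]
bay x per mm-> share [-1.25e-03 -0.00e+00  1.00e-06]
```

View pics/push1.png

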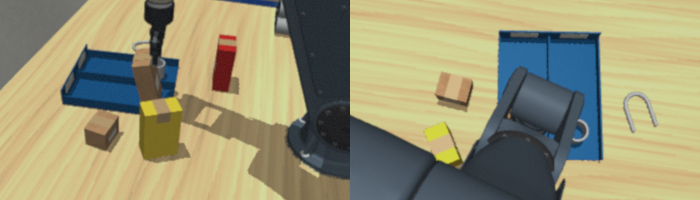

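The carton is tilting away from the robot (crop about (147,75)). I push a little more, then stop.

```bash
python3 -m handwheel '[[[-0.01,0,0],[0,0,0],0.45],[[-0.02,0,0],[0,0,0],0.45],[[-0.03,0,0],[0,0,0],0.45],[[-0.03,0,0],[0,0,0],0.45],[[0,0,0],[0,0,0],0.45],[[0.05,0,0],[0,0,0],0.45],[[0.1,0,0],[0,0,0],0.45],[[0.1,0,0],[0,0,0],0.45]]'
python3 - <<'E'
from h import *
from cell import arm, viewer
rel(arm.get_state())
D={n:viewer.read_camera(n) for n in("side","top")}
for n in D: np.savez(n+"1.npz",**D[n])
cv2.imwrite("pics/push2.png",np.hstack([D[n]["image"][100:300,120:470] for n in D])[:,:,::-1])
d=D["side"]; P=cloud(d); Z=P[...,2]
b=(P[...,:2]-B0)@np.stack([E_,N_],1)
m=(Z>.048)&(Z<.062)&(abs(b[...,0])<.15)&(b[...,1]>.01)&(b[...,1]<.12)&(d["image"][...,0]>d["image"][...,2]+20)
print(m.sum(),cv2.minAreaRect(b[m].astype(np.float32)),b[m].min(0),b[m].max(0),np.median(Z[m]))
E
```

```text
time_s: 3.47
position: [0.3869, -0.0319, 0.1368]
tool_rot: [-0.008, -0.062, 0.998, 0.003]
ft_force: [-0.6, 1.6, -1.3]
gripper_width: 0.448
bay xy [-0.19795175  0.07006868] pos [ 0.38690556 -0.03193574  0.13682761] F [-0.55139118  1.5640588  -1.32868054] t 3.4667
turn/30deg [ 0.01489038 -0.03000142 -0.00144462]
bay x per mm-> share [-1.25e-03  1.00e-06 -2.00e-05]
892 ((0.0011850595474243164, 0.0670546144247055), (0.1505749672651291, 0.09295463562011719), 1.8552823066711426) [-0.07522614  0.01972125] [0.07641197 0.11485613] 0.05286217128697002
```

View pics/push2.png

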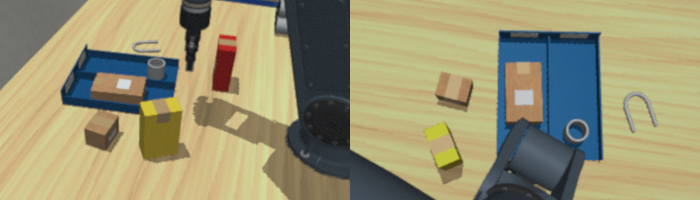

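The carton lies flat in the left lane, with the top-view crop showing it at (523,92). Its centre is at bay (0.001, 0.067) and its yaw is about 1.9°. Next I lower the fingers behind its near end.

```bash
python3 -m handwheel '[[[-0.05,0,0],[0,0,0],0.45],[[-0.07,0,0.03],[0,0,0],0.45],[[-0.075,0,0.08],[0,0,0],0.45],[[-0.075,0,0.12],[0,0,0],0.45],[[-0.075,0,0.133],[0,0,0],0.45],[[-0.075,0,0.133],[0,0,0],0.45],[[-0.075,0,0.133],[0,0,0],0.45]]'
python3 - <<'E'
from h import *
from cell import arm, viewer
rel(arm.get_state())
E
```

```text
time_s: 4.15
position: [0.4595, -0.028, 0.0311]
tool_rot: [0.0, -0.062, 0.998, -0.0]
ft_force: [0.2, -0.7, 0.4]
gripper_width: 0.447
bay xy [-0.1253825   0.06502854] pos [ 0.45954131 -0.02796757  0.03109086] F [ 0.20076599 -0.65430757  0.3582914 ] t 4.15
turn/30deg [-0.00020705  0.00054112  0.00037736]
bay x per mm-> share [-0.00125 -0.       0.     ]
```

```bash
python3 -m handwheel '[[[-0.025,0,0],[0,0,0],0.45],[[-0.04,0,0],[0,0,0],0.45],[[-0.05,0,0],[0,0,0],0.45],[[-0.06,0,0],[0,0,0],0.45],[[-0.07,0,0],[0,0,0],0.45],[[-0.08,0,0],[0,0,0],0.45],[[-0.09,0,0],[0,0,0],0.45],[[-0.1,0,0],[0,0,0],0.45]]'
python3 -m handwheel '[[[-0.01,0,0],[0,0,0],0.45],[[-0.02,0,0],[0,0,0],0.45],[[-0.03,0,0],[0,0,0],0.45],[[-0.035,0,0],[0,0,0],0.45],[[-0.035,0,0],[0,0,0],0.45]]'
cat > look.py <<'E'
from h import *
from cell import arm, viewer
import sys
rel(arm.get_state())
D={n:viewer.read_camera(n) for n in("side","top")}
cv2.imwrite(f"pics/{sys.argv[1]}.png",np.hstack([D[n]["image"][100:300,120:470] for n in D])[:,:,::-1])
for n in D:
    d=D[n]; P=cloud(d); Z=P[...,2]
    b=(P[...,:2]-B0)@np.stack([E_,N_],1)
    m=(Z>.048)&(Z<.062)&(abs(b[...,0])<.17)&(b[...,1]>.01)&(b[...,1]<.12)&(d["image"][...,0]>d["image"][...,2]+20)
    print(n,m.sum(),cv2.minAreaRect(b[m].astype(np.float32)),b[m].min(0),b[m].max(0),np.median(Z[m]))
E
python3 look.py p3
```

```text
time_s: 4.82
position: [0.535, -0.0173, 0.0325]
tool_rot: [-0.003, -0.062, 0.998, 0.001]
ft_force: [-6.0, -0.7, 4.5]
gripper_width: 0.45
time_s: 5.23
position: [0.5659, -0.0143, 0.0324]
tool_rot: [0.001, -0.062, 0.998, -0.0]
ft_force: [-1.7, 0.5, 1.0]
gripper_width: 0.449
bay xy [-0.01812001  0.06539633] pos [ 0.56593585 -0.01434479  0.03242898] F [-1.65798844  0.51863817  0.99686341] t 5.2333
turn/30deg [-0.00055728  0.00198855  0.00023236]
bay x per mm-> share [-1.25e-03 -0.00e+00  1.00e-06]
side 798 ((0.06890317797660828, 0.06673360615968704), (0.14944884181022644, 0.09369651228189468), 1.899886965751648) [-0.00726661  0.01987161] [0.14272995 0.11348747] 0.05285489074621713
top 233 ((0.13017195463180542, 0.06548687815666199), (0.08961746841669083, 0.030489906668663025), 86.29291534423828) [0.11225718 0.02160715] [0.14475198 0.11039055] 0.05451428043353035
```

View pics/p3.png

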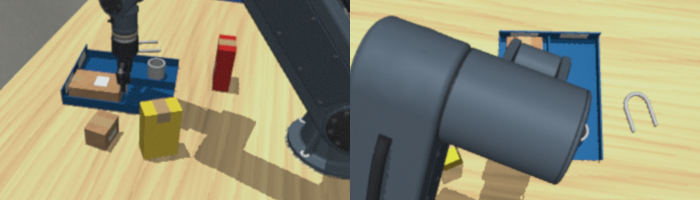

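The carton's far end is about 13 mm short of the stop. I push on slowly until it seats.

```bash
python3 -m handwheel '[[[-0.006,0,0],[0,0,0],0.45],[[-0.011,0,0],[0,0,0],0.45],[[-0.015,0,0],[0,0,0],0.45],[[-0.018,0,0],[0,0,0],0.45],[[-0.018,0,0],[0,0,0],0.45]]'; python3 look.py p4
```

```text
time_s: 5.75
position: [0.5785, -0.0125, 0.0317]
tool_rot: [-0.001, -0.062, 0.998, 0.0]
ft_force: [-4.2, 0.1, 3.3]
gripper_width: 0.448
bay xy [-0.00547404  0.06567281] pos [ 0.57845067 -0.01250737  0.03173038] F [-4.23883958  0.0806909   3.25429859] t 5.75
turn/30deg [ 0.00142488 -0.00537703  0.00016739]
bay x per mm-> share [-1.25e-03 -0.00e+00 -4.00e-06]
side 790 ((0.0802638977766037, 0.0659441351890564), (0.14984382688999176, 0.09640508145093918), 0.8283921480178833) [0.00493047 0.01754144] [0.15541082 0.11461696] 0.05295518036723629
top 153 ((0.14739295840263367, 0.06595160067081451), (0.08977168798446655, 0.02821994200348854), 86.70806121826172) [0.13088568 0.02157929] [0.16073911 0.11066697] 0.05410471249564841
```

```bash
python3 -m handwheel '[[[-0.004,0,0],[0,0,0],0.45],[[-0.006,0,0],[0,0,0],0.45],[[-0.006,0,0],[0,0,0],0.45]]'; python3 look.py p5
```

```text
time_s: 6.1
position: [0.5784, -0.0123, 0.0315]
tool_rot: [-0.007, -0.062, 0.998, 0.001]
ft_force: [-12.7, -4.6, 9.8]
gripper_width: 0.45
bay xy [-0.0055349   0.06588789] pos [ 0.57836371 -0.01230146  0.03152657] F [-12.7423493   -4.63524681   9.83505027] t 6.1
turn/30deg [ 0.00347565 -0.02481678  0.0021997 ]
bay x per mm-> share [-1.25e-03 -1.00e-06 -1.60e-05]
side 780 ((0.08078264445066452, 0.06421437114477158), (0.14979101717472076, 0.0984547957777977), 0.3902416527271271) [0.00570697 0.01526629] [0.15584425 0.11350008] 0.05291398516260054
top 115 ((0.14911377429962158, 0.06590564548969269), (0.08968650549650192, 0.025241199880838394), 87.03282928466797) [0.13419798 0.021249  ] [0.16092562 0.11074838] 0.05498025500392911
```

Force rose to 13 N while the tool stopped moving, so the carton is seated. I back off and lift.

```bash
python3 -m handwheel '[[[0.02,0,0],[0,0,0],0.45],[[0.06,0,0],[0,0,0],0.45],[[0.1,0,0],[0,0,0],0.45],[[0.14,0,0],[0,0,0],0.45],[[0.16,0,-0.04],[0,0,0],0.45],[[0.16,0,-0.09],[0,0,0],0.45],[[0.16,0,-0.14],[0,0,0],0.45],[[0.16,0,-0.18],[0,0,0],0.45]]'
python3 -m handwheel '[[[0.05,0,-0.06],[0,0,0],0.45],[[0.05,0,-0.06],[0,0,0],0.45],[[0.05,0,-0.06],[0,0,0],0.45],[[0.05,0,-0.06],[0,0,0],0.45]]'; python3 look.py p6
python3 - <<'E'
from h import *
from cell import viewer
d=viewer.read_camera("top"); P=cloud(d); Z=P[...,2]
for nm,o in (("short",(.569,.161)),("coup",(.508,-.1505)),("ubolt",(.592,-.307))):
    lo,hi=(.005,.02) if nm=="ubolt" else (.04,.07)
    m=(Z>lo)&(Z<hi)&(np.hypot(P[...,0]-o[0],P[...,1]-o[1])<.07)
    print(nm,m.sum(),P[m].mean(0) if m.any() else None)
E
```

```text
time_s: 6.87
position: [0.4593, -0.0286, 0.1784]
tool_rot: [0.003, -0.061, 0.998, -0.001]
ft_force: [0.9, 0.5, -0.2]
gripper_width: 0.453
time_s: 7.2
position: [0.4193, -0.0334, 0.225]
tool_rot: [0.003, -0.061, 0.998, -0.001]
ft_force: [1.1, -0.4, 0.1]
gripper_width: 0.452
bay xy [-0.16594713  0.0645988 ] pos [ 0.41934085 -0.03340786  0.22495282] F [ 1.12515143 -0.44473386  0.06604231] t 7.2
turn/30deg [-0.00482843  0.01123843 -0.00187434]
bay x per mm-> share [-1.25e-03  1.00e-06  7.00e-06]
side 858 ((0.08042266964912415, 0.06575976312160492), (0.09568829834461212, 0.15192779898643494), 89.64798736572266) [0.00471393 0.0176648 ] [0.15633672 0.11387989] 0.052875261407407226
top 1817 ((0.08070783317089081, 0.06540115922689438), (0.149917870759964, 0.08906668424606323), 0.6583056449890137) [0.0053873  0.02153443] [0.15582397 0.11065438] 0.05437014449580513
short 835 [0.5687171  0.16135658 0.05963   ]
coup 20 [ 0.53182812 -0.15977368  0.054057  ]
ubolt 383 [ 0.59230016 -0.30676041  0.00911122]
```

View pics/p6.png

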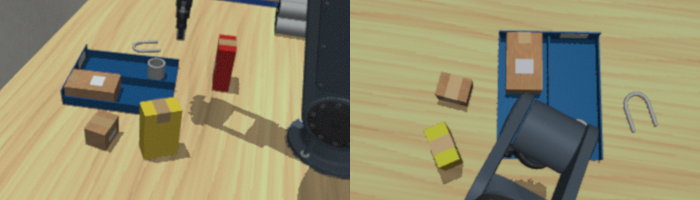

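The carton is flush against the stop in both crops: (95,84) in the side view and (523,62) in the top view. The coupling is at (156,67) in the side crop, where it was before. Its top-view reading is partly hidden by the arm.

```bash
python3 -c "
from cell import job; print(job.hand_in())"
```

```text
the job is handed in; nothing more can be done
None
```

I tipped the tall carton over in the left lane with partly open fingers, without gripping it. Then I pushed it along the lane to the back stop, pressing with about 13 N in x (about 17 N in all) to seat it. I backed off, lifted clear and handed in at about 7.5 s on the clock.

- **Carton:** The last top view puts its far end at bay x ≈ 0.156 m, with the stop also at 0.156. Lateral position is y ≈ 0.065 m, yaw about 0.7°, and its upper face is at 54 mm, so it lies flat.
- **Short carton and U-bolt:** Both measured within 1 mm of where they stood at the start.
- **Coupling:** The arm hid most of it in the last top view. The 20 visible pixels averaged about 25 mm off the starting centre, which I put down to seeing only part of its rim. In the side view it stood at the same pixel spot as just after the carton fell, but I made no full measurement of it at the end.

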